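Lock the handle and serve the tomato pan to the plate

TASK

Serve the tomato that lies in the small dished pan: turn the lock collar of the pan's clip-on handle clockwise, seen from above, to its locked mark, in line with the handle, while the pan still stands on the cork trivet. Then pick the pan up by the handle, lift it clear of the trivet and turn it a quarter turn in the air so that the handle points straight to the robot's right and the pouring lip comes towards the robot, over the far part of the plate and pointing at its middle. Keep the pan level and the tomato lying in its middle all the time without touching the tomato, do not shift the plate or the things round about, and finish while still holding the pan there, steady, about 10 cm above the table, ready to be tipped.

Things in the scene. Friction and masses are not known exactly. Their poses are not given: they have to be found in the camera images.
- pan: Small round steel pan, dished floor, black clip-on handle, 0.3 kg in all. Origin: centre of its underside; handle along -x, pouring lip at +y. Rim radius 67 mm, 34 mm high, flat base of radius 48 mm. Floor a shallow cone of 12 degrees, 9 mm above the underside in the middle. Starts on the trivet (underside 10 mm above the table), handle towards the robot within 15 degrees.
- grip (a point): Middle of the handle's grip bar, 150 mm from the pan's centre along its -x, 38 mm above the underside. Bar 18 mm wide (pan's y), flat upright sides, 20 mm high (28 to 48 mm above the underside), reaching 188 mm from the centre; the clip disc covers what is nearer than 119 mm. The pan balances about 31 mm from its centre: grip firmly (60 to 100 N).
- lip (a point): Tip of the small pouring lip on the pan's rim, 78 mm from the pan's centre along the pan's +y, 36 mm above the underside.
- collar_mid (a point): Middle of the oblong bare-metal lock collar, on its upright axis: 90 mm from the pan's centre along its -x, 55 mm above the underside. 46 mm long (its x), round ends, 26 mm between its two flats (its y; flats 20 mm long), 21 mm high (45 to 66 mm above the underside). It stands on a clip disc of radius 29 mm, top 44 mm above the underside; its steel cap rises to 69.5 mm.
- collar (a joint): Lock collar angle in rad: 0 open, 1.2 at its stop = locked (long axis in line with the handle, pointer at the steel mark). Grows when turned clockwise seen from above; collar yaw = pan yaw + 1.2 - angle. Starts at 0 to 0.35; turns with 0.03 N m friction and stays where left.
- tomato: Small round tomato, a ball of radius 21 mm, 40 g, loose in the pan; origin at its centre. Resting in the middle of the pan its centre is about 30 mm above the pan's underside.
- middle (a point): Point on the pan's axis 29 mm above its underside, about where the tomato's centre rests.
- trivet: Flat round cork trivet, radius 70 mm, 10 mm thick, fixed to the table; origin: centre of its underside on the table; axes as the world's.
- plate: Round green plate, 200 mm across, 23 mm high, on the table to the front left of the trivet; origin: centre of its underside. Loose, and stays where it is.
- glass: Clear drinking glass, 84 mm across, 87 mm high, near the front edge, between plate and mug; leave alone.
- bottle: Tall plastic water bottle, 80 mm across, 270 mm high, back left corner; leave alone.
- carton: Drink carton with straw, 44 x 59 mm, 195 mm high, at the back left; leave alone.
- mill: Wooden pepper mill, 58 mm across, 170 mm high, at the back right; leave alone.
- jar: Square glass jar with yellow lid, 66 mm, 83 mm high, at the back right; leave alone.
- spice: Spice jar, 45 mm across, 109 mm high, back right corner behind the fixed wire fruit basket; leave alone.
- mug: Striped mug, 83 mm across, 101 mm high, front right; leave alone.
There are look-alikes about, which are no part of the job. Leave any black or purple look-alike of the tomato alone.

How it is judged (in metres and radians):
On the way, in this order (a step that is already met when the one before it is completed fails the run):
1. the collar is at its locked mark while the pan stands on the trivet (value of joint collar above 1.08 rad and height (world z) of pan below 0.018 m and horizontal distance between pan and trivet below 0.05 m), for 0.2 s.
2. the pan hangs on the handle clear of the trivet, not yet turned (value of joint collar above 1.08 rad and height (world z) of pan above 0.035 m and contact force between pan and trivet below 0.05 N and contact force between the fingers and pan above 2 N and angle between the x axis of pan and the x axis of trivet, either way round below 0.7 rad), for 0.2 s.
At the end, for the whole second after the job is handed in: Held by the handle alone, at rest: collar locked within 0.12 rad, pan 70 to 140 mm above the table, level within 0.12 rad, handle to the right within 0.2 rad, plate centre 85 to 175 mm from the pan's along its +y and within 35 mm sideways, tomato within 18 mm of the middle (value of joint collar above 1.08 rad and contact force between the fingers and pan above 2 N and height (world z) of pan between 0.07 and 0.14 m and contact force between pan and trivet below 0.05 N and contact force between pan and plate below 0.05 N and angle between pan's own z axis and vertical below 0.12 rad and linear speed of each of pan, tomato below 0.03 m/s and angle between the x axis of pan and the y axis of trivet, either way round below 0.2 rad and world y of grip below 0.13 m and x of plate in the frame of pan between -0.035 and 0.035 m and y of plate in the frame of pan between 0.085 and 0.175 m and horizontal distance between tomato and middle below 0.018 m and distance between tomato and middle below 0.022 m); the arm keeps its last pose, push and grip.
It fails at once if the pan is lifted while its handle is not locked (height (world z) of pan above 0.03 m and value of joint collar below 1 rad).
It fails at once if the tomato rolls away from the middle of the pan (distance between tomato and middle above 0.03 m).
It fails at once if the pan is tilted (angle between pan's own z axis and vertical above 0.22 rad).
It fails at once if the tomato is touched (contact force between any of the fingers, the arm and tomato above 0.3 N).
It fails at once if the plate or things round about are shifted (distance of plate from where it was at the start of the episode above 0.015 m or distance of any of bottle, carton, mill, jar, spice, mug, glass from where it was at the start of the episode above 0.02 m).
It also fails if it takes over 51 s, if anything falls off the work surface, if the arm or the gripper's body presses on something with over 40 N, if the wrist force passes 120 N, or if a joint passes its speed limit or range.

ROBOT

A 6-joint arm with a two-finger parallel gripper is mounted at the origin on a cart in front of the work surface, level with it; the furniture and walls round the work are solid. World frame = base frame: x ahead of the robot, y to its left, z up, the work surface at z = 0. Lengths are in mm, angles in rad, forces in N, time in s.
With the tool pointing down it reaches from about 400 to 825 mm from the base axis. Payload 7 kg.
Tool frame: the origin (TCP) lies at the very end of the fingers, on their centre line; the grasp point (between the pads) lies 19 mm behind it; z points along the fingers, y is the line along which they close (so a half turn about z gives the same grasp; the last joint's range is limited). The gripper opens to 88 mm and grips with 3 to 60 N. Pads are 19 mm wide; open, the fingers measure 130 mm over their backs; the gripper's body (78 mm by 193 mm) begins 47 mm behind the grasp point.
Start: joints at [1.486, 0.359, 0.012, 0, -1.224, -0.288], TCP at [245.859, 628.609, 226.561] pointing down, gripper open.
Joint ranges: [-3.07, 3.07], [-1.43, 2.12], [-1.02, 1.25], [-3.03, 1.67], [-3.05, -0], [-3.03, 3.03]. Speed limits (rad/s): [2.39, 2.39, 3.01, 3.14, 3.14, 3.14].

INTERFACE

Orientations are given as a unit quaternion [x, y, z, w].
In Python, from plant import bot gives the robot as it stands. Calls block until the motion is done:
- bot.move_ptp(position, orientation): joint-space move of the TCP to a pose.
- bot.line_to(position, velocity=150, ori=None): straight line of the TCP; ori=None keeps the orientation; velocity is the mean speed in mm/s.
- bot.move_joints(angles): joint-space move.
- bot.move_gripper(opening, force=None): finger opening in mm; force is the grip in N (None keeps the last); returns when the fingers have stopped.
- bot.pause(seconds).
- bot.solve_ik(position, orientation): joint angles nearest the present ones, or None.
- bot.read_state(): the state.
- bot.camera(name): name is "side" or "top" or "wrist"; returns the picture (400x640x3 uint8, red, green, blue); there is no depth.
- bot.get_calibration(name): a dict with "fx", "fy", "cx", "cy" (pixels), "view" (4x4, takes a point from world to camera coordinates); the wrist camera has in their place "T_tool_cam" (4x4, takes a point from camera to tool coordinates, whose origin is the TCP and whose axes are the flange's). Camera axes: x right, y up, looking along -z (the intrinsics and any distortion apply to the point x, -y, -z); pixel columns grow to the right and rows downward; lengths in mm; the calibration is good to about 2 mm. A picture is of the moment at which its call begins: read the wrist's pose just before it. get_calibration takes no time and is no camera call.
A pose or a line that the arm cannot do raises bot.Unreachable and nothing moves.
- bot.close_job(): hands the job in; it is judged then, once.
The state is a dict: "t": time; "joint_pos": joint angles; "qvel": joint speeds; "tau": joint torques, N m; "tcp_pos": TCP position; "eef_rot": TCP orientation; "contact_force": force on the tool from outside, world axes, zero at the start; "moment": the same for the moment, N m; "width": finger opening in mm; "finger_force": force on a finger pad.
Only numpy, scipy, OpenCV 4.12 (cv2) and the standard library are available. Lean on these libraries where they do the work, as an engineer would, in place of code of your own. Each camera call takes 0.05 s, during which the arm holds its last target. There are 200 camera calls.

## Working session

There is one attempt and no reset: what is moved stays moved. The work goes in short steps, each a Python script; the robot and the scene stay as the last script left them, time stands still between calls to the robot, and variables do not carry over. Pictures are saved under pics/ and viewed, at most 14 in all, crops included, and the job is handed in when it is done.

```bash
ls; mkdir -p pics; python3 - <<'E'
from plant import bot
import cv2, numpy as np
for n in("top","side"):
    cv2.imwrite(f"pics/{n}0.png",bot.camera(n)[:,:,::-1])
    c=bot.get_calibration(n); print(n,{k:np.round(v,3).tolist() if k!='x' else v for k,v in c.items() if not isinstance(v,str)})
print(bot.get_calibration("wrist")); s=bot.read_state(); print(s)
E
```

```text
pics
top {'fx': 468.91, 'fy': 468.91, 'cx': 317.54, 'cy': 193.947, 'view': [[-0.009, -1.0, -0.004, 12.17], [0.994, -0.009, 0.11, -520.061], [-0.11, -0.003, 0.994, -1357.323], [0.0, 0.0, 0.0, 1.0]]}
side {'fx': 400.839, 'fy': 400.839, 'cx': 322.289, 'cy': 200.775, 'view': [[-0.997, 0.075, -0.002, 547.833], [-0.03, -0.38, 0.925, -53.647], [0.068, 0.922, 0.381, -976.873], [0.0, 0.0, 0.0, 1.0]]}
{'fx': 281.65478263359597, 'fy': 281.65478263359597, 'cx': 316.6787473885174, 'cy': 201.1929085480501, 'T_tool_cam': array([[-1.70925498e-03,  9.50581982e-01,  3.10468959e-01,
         8.54581465e+01],
       [ 9.99998520e-01,  1.56350445e-03,  7.18311078e-04,
         4.00259987e-01],
       [ 1.97393968e-04,  3.10469727e-01, -9.50583247e-01,
        -1.58249051e+02],
       [ 0.00000000e+00,  0.00000000e+00,  0.00000000e+00,
         1.00000000e+00]])}
{'t': 0.1, 'joint_pos': array([ 1.48607770e+00,  3.59311384e-01,  1.11752402e-02, -3.08342503e-04,
       -1.22411802e+00, -2.88112415e-01]), 'qvel': array([ 0.00119317, -0.00216191,  0.00173911,  0.00068415,  0.0005826 ,
        0.00018308]), 'tau': array([-1.03236660e-03, -5.84159803e+01,  2.93754083e+01,  7.01537222e+00,
        1.01853185e-02, -4.42536964e-05]), 'tcp_pos': array([245.72978206, 628.21793939, 225.72970709]), 'eef_rot': array([ 9.82664885e-01, -1.85389243e-01, -7.02106998e-05,  7.39870488e-04]), 'contact_force': array([0.06504066, 0.1905606 , 0.10895197]), 'moment': array([ 0.03502525, -0.0384326 , -0.02052303]), 'finger_force': 0.0, 'width': 87.3915233778589}
```

View pics/top0.png

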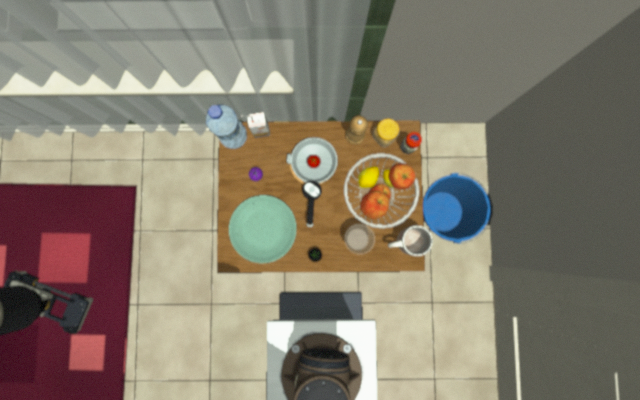

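View pics/side0.png

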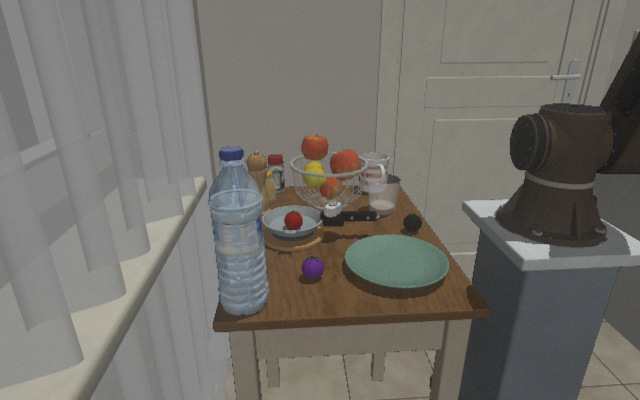

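Top view: the red tomato is at (313,161) in the steel pan. The collar is at about (311,190), the handle runs down to (310,224), and the plate is at (263,229). The look-alikes are a purple ball at (256,174), a black ball at (315,254), and fruit in the basket at (375,205) and (402,175). Only the red ball at (313,161) lies in the dished pan, so that is the tomato.

```bash
cat > h.py <<'E'
from plant import bot
import cv2, numpy as np
from scipy.spatial.transform import Rotation as R
def cam(n,s=None):
    """K tuple, camera-to-world 4x4"""
    c=bot.get_calibration(n)
    if n=="wrist":
        T=np.eye(4);T[:3,:3]=R.from_quat(s["eef_rot"]).as_matrix();T[:3,3]=s["tcp_pos"];T=T@c["T_tool_cam"]
    else: T=np.linalg.inv(c["view"])
    return (c["fx"],c["fy"],c["cx"],c["cy"]),T
def ray(C,uv):
    (fx,fy,cx,cy),T=C
    d=T[:3,:3]@np.array([(uv[0]-cx)/fx,-(uv[1]-cy)/fy,-1]);return T[:3,3],d/np.linalg.norm(d)
def onplane(C,uv,z):
    o,d=ray(C,uv);return o+d*(z-o[2])/d[2]
def tri(rays):
    A=sum(np.eye(3)-np.outer(d,d) for o,d in rays);b=sum((np.eye(3)-np.outer(d,d))@o for o,d in rays)
    p=np.linalg.solve(A,b);return p,[np.linalg.norm(np.cross(p-o,d)) for o,d in rays]
def proj(C,p):
    (fx,fy,cx,cy),T=C;q=np.linalg.inv(T)@np.r_[p,1];return np.array([cx+fx*q[0]/-q[2],cy-fy*q[1]/-q[2]])
def blob(im,lo,hi,box):
    """largest blob of an HSV range in box (u0,v0,u1,v1): contour"""
    h=cv2.cvtColor(im,cv2.COLOR_RGB2HSV);m=cv2.inRange(h,lo,hi);k=np.zeros_like(m);u0,v0,u1,v1=box;k[v0:v1,u0:u1]=m[v0:v1,u0:u1]
    cs,_=cv2.findContours(k,cv2.RETR_EXTERNAL,cv2.CHAIN_APPROX_NONE);return max(cs,key=cv2.contourArea)
def cen(c):
    m=cv2.moments(c);return np.array([m["m10"],m["m01"]])/m["m00"]
def down(yaw):
    """tool pointing down, tool y (closing line) at world angle yaw+90deg, tool x at yaw"""
    x=np.array([np.cos(yaw),np.sin(yaw),0]);z=np.array([0,0,-1.]);return R.from_matrix(np.c_[x,np.cross(z,x),z]).as_quat()
E
python3 - <<'E'
from h import *
t,s=[cv2.imread(f"pics/{n}0.png")[:,:,::-1].copy() for n in("top","side")]
Ct,Cs=cam("top"),cam("side")
red=((0,150,70),(9,255,255));gr=((60,40,60),(90,255,255))
a=cen(blob(t,*red,(295,145,330,178)));b=cen(blob(s,*red,(275,205,310,240)))
print("tomato",a,b,tri([ray(Ct,a),ray(Cs,b)]))
p=blob(t,*gr,(220,185,305,270));e=cv2.fitEllipse(p);f=cv2.fitEllipse(blob(s,*gr,(330,225,460,305)))
print("plate",e,f,onplane(Ct,e[0],20),onplane(Cs,f[0],20),tri([ray(Ct,e[0]),ray(Cs,f[0])]))
bl=blob(t,(0,0,0),(180,255,50),(295,178,325,235));print("handle",cv2.minAreaRect(bl),cv2.boundingRect(bl))
for uv in((311,190),(310,224),(314,160)):print(onplane(Ct,uv,60))
print("yaw start",R.from_quat(bot.read_state()["eef_rot"]).as_matrix().round(2).tolist())
for x in (400,450,500):
  for yaw in(0,np.pi,np.pi/2):
    print(x,yaw,bot.solve_ik([x,0,250],down(yaw)))
E
```

```text
tomato [313.32969035 160.93078324] [293.40429505 219.88422035] (array([616.5223354 ,  19.21615481,  39.82871175]), [np.float64(0.636409163370559), np.float64(0.6364091633704504)])
plate ((262.2091979980469, 228.5188446044922), (65.0925521850586, 66.20884704589844), 40.61265182495117) ((396.489501953125, 260.8832702636719), (50.738059997558594, 103.21845245361328), 96.57965087890625) [419.90966592 171.82624628  20.        ] [418.91577583 179.83182706  20.        ] (array([418.52422851, 172.76716881,  15.96212281]), [np.float64(1.600751610974507), np.float64(1.600751610974567)])
handle ((309.9054260253906, 205.9324493408203), (31.729001998901367, 8.713144302368164), 80.53767395019531) (303, 191, 11, 32)
[528.33515976  26.30882601  60.        ]
[430.15674109  29.86568902  60.        ]
[616.21962995  16.95657521  60.        ]
yaw start [[0.93, -0.36, -0.0], [-0.36, -0.93, -0.0], [0.0, 0.0, -1.0]]
400 0 [ 0.50008485 -0.13594654 -0.50401175  0.         -1.20273112  1.07071148]
400 3.141592653589793 [ 0.50008485 -0.13594654 -0.50401175  0.         -1.20273112 -2.07088118]
400 1.5707963267948966 [ 0.50008485 -0.13594654 -0.50401175  0.         -1.20273112  2.6415078 ]
450 0 [ 0.44031255 -0.03902871 -0.41889431  0.         -1.19093072  1.13048378]
450 3.141592653589793 [ 0.44031255 -0.03902871 -0.41889431  0.         -1.19093072 -2.01110887]
450 1.5707963267948966 [ 0.44031255 -0.03902871 -0.41889431  0.         -1.19093072  2.70128011]
500 0 [ 0.39369137  0.05165257 -0.32741368  0.         -1.19173008  1.17710496]
500 3.141592653589793 [ 0.39369137  0.05165257 -0.32741368  0.         -1.19173008 -1.9644877 ]
500 1.5707963267948966 [ 0.39369137  0.05165257 -0.32741368  0.         -1.19173008  2.74790128]
```

```bash
python3 - <<'E'
from h import *
import pickle
bot.move_ptp([440,20,300],down(np.pi)); 
out=[]
for i,x in enumerate((440,540)):
    bot.line_to([x,20,300],velocity=200); bot.pause(.2)
    s=bot.read_state(); im=bot.camera("wrist"); out.append((s,im)); cv2.imwrite(f"pics/w{i}.png",im[:,:,::-1])
    print(s["t"],s["tcp_pos"],s["eef_rot"])
pickle.dump(out,open("w.pkl","wb"))
E
```

```text
2.8417 [440.0128249   20.11493195 299.94349467] [-1.43864390e-04  9.99999988e-01 -3.62873213e-05 -5.03868421e-05]
3.7417 [539.40027639  19.99434702 300.54916754] [-1.70625189e-04  9.99999874e-01  1.88602651e-04  4.33821238e-04]
```

View pics/w0.png

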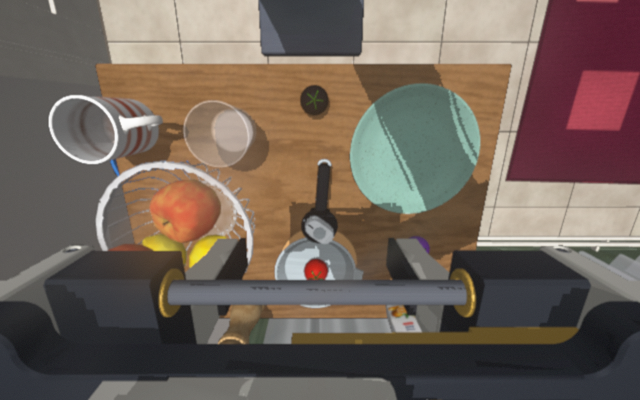

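View pics/w1.png

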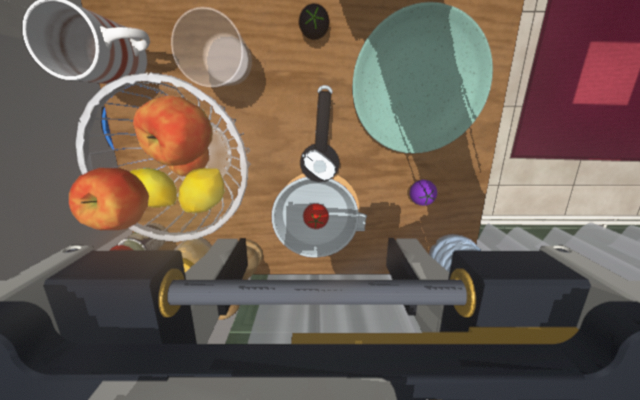

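The red tomato is at (316,216) in w1, inside the pan. The collar is at (320,163), the handle tip at (324,90), and the lip at (363,220) on the +y side. I'll confirm that with a crop and triangulate.

```bash
python3 - <<'E'
from h import *
import pickle
w=pickle.load(open("w.pkl","rb")); C=[cam("wrist",s) for s,_ in w]; I=[im for _,im in w]
red=((0,150,70),(9,255,255)); gr=((60,40,60),(95,255,255))
boxes=[(300,255,335,281),(300,200,335,232)]
a=[cen(blob(I[i],*red,boxes[i])) for i in(0,1)]; Ct=cam("top")
print("tomato",a,tri([ray(C[i],a[i]) for i in(0,1)]),tri([ray(C[1],a[1]),ray(Ct,(313.33,160.93))]))
t=lambda p,q:(lambda r:(r[0].round(1),np.round(r[1],1)))(tri([ray(C[0],p),ray(C[1],q)]))
print("handle tip top",t((324,161),(325,89)))
print("rim near",t((165,163),(155,75)),"rim right",t((252,232),(245,155)),"apple",t((163,222),(152,140)))
e=[cv2.fitEllipse(blob(I[i],*gr,(345,0,500,220))) for i in(0,1)]
print("plate",e, t(e[0][0],e[1][0]),[onplane(C[i],e[i][0],20).round(1) for i in(0,1)])
# handle mask, collar mask
hb=[(290,150,345,245),(290,80,345,182)]
for i in(0,1):
    b=blob(I[i],(0,0,0),(180,255,60),hb[i]);print("black",cv2.boundingRect(b))
    pts=b[:,0,:]; top=pts[pts[:,1]<hb[i][1]+52]
    mids=[(v,(pts[pts[:,1]==v,0].min()+pts[pts[:,1]==v,0].max())/2) for v in range(hb[i][1]+18,hb[i][1]+52,2)]
    P=np.array([onplane(C[i],(u,v),58)[:2] for v,u in mids]); k=np.polyfit(P[:,0],P[:,1],1)
    print("bar line slope",k,"yaw",np.arctan(k[0]),"y at 616:",np.polyval(k,616))
    # pan inner/rim circle
big=cv2.resize(I[1][70:270,255:395][:,:,::-1],None,fx=3,fy=3,interpolation=cv2.INTER_CUBIC);cv2.imwrite("pics/crop1.png",big)
E
```

```text
tomato [array([315.53934426, 269.12404372]), array([315.44192256, 214.98486871])] (array([618.32226392,  17.18594844,  32.95177735]), [np.float64(0.05545362081831744), np.float64(0.055453620818313655)]) (array([618.26305748,  18.24346304,  33.34911337]), [np.float64(1.0040474206280814), np.float64(1.0040474206280847)])
handle tip top (array([429.2,  30.6,  41.8]), array([0.4, 0.4]))
rim near (array([ 418.5, -164.6,  114.2]), array([2.4, 2.4])) rim right (array([507. , -65.1, 124.2]), array([0.6, 0.6])) apple (array([ 488.4, -169.2,  134.3]), array([1.9, 1.9]))
plate [((414.48199462890625, 148.17994689941406), (120.36030578613281, 135.0064697265625), 45.795936584472656), ((421.9063415527344, 77.31417846679688), (132.66439819335938, 153.64102172851562), 29.821758270263672)] (array([412.9, 168.9,  24. ]), array([0., 0.])) [array([413.4, 170.2,  20. ]), array([412.5, 170.3,  20. ])]
black (303, 164, 35, 69)
bar line slope [-0.0771943  63.81775295] yaw -0.07704151443398415 y at 616: 16.266063462384587
black (313, 108, 26, 63)Traceback (most recent call last):
  File "<stdin>", line 18, in <module>
    return umr_minimum(a, axis, None, out, keepdims, initial, where)
ValueError: zero-size array to reduction operation minimum which has no identity
```

```bash
python3 - <<'E'
from h import *
import pickle
w=pickle.load(open("w.pkl","rb")); C=[cam("wrist",s) for s,_ in w]; I=[im for _,im in w]; Cs=cam("side");Ct=cam("top")
a=I[1][80:260,265:375][:,:,::-1]; b=cv2.imread("pics/side0.png")[130:235,265:390]
A=cv2.resize(a,None,fx=3.3,fy=3.3,interpolation=cv2.INTER_CUBIC);B=cv2.resize(b,None,fx=3.4,fy=3.4,interpolation=cv2.INTER_CUBIC)
o=np.zeros((max(A.shape[0],B.shape[0]),A.shape[1]+B.shape[1],3),np.uint8);o[:A.shape[0],:A.shape[1]]=A;o[:B.shape[0],A.shape[1]:]=B;print(o.shape)
cv2.imwrite("pics/crop1.png",o)
print("tomato@40",onplane(C[1],(315.44,215),40),onplane(Ct,(313.33,160.93),40),tri([ray(C[1],(315.44,215)),ray(Cs,(293.4,219.9))]))
for z in(90,105,120,135):print(z,"near rim in side",proj(Cs,(515,-65,z)),"far",proj(Cs,(515,-265,z)),"in top",proj(Ct,(515,-65,z)))
E
```

```text
(594, 788, 3)
tomato@40 [615.64078333  17.2727207   40.        ] [617.13839915  19.165221    40.        ] (array([616.00648261,  17.28199302,  38.79017673]), [np.float64(0.09370811038904168), np.float64(0.09370811038891524)])
90 near rim in side [334.39544597 184.79836666] far [327.26842811 160.92827099] in top [343.17123556 193.14423695]
105 near rim in side [334.45338969 178.923119  ] far [327.28151767 155.87934884] in top [343.44000177 192.54575835]
120 near rim in side [334.51202606 172.9776401 ] far [327.29473839 150.77983269] in top [343.71495973 191.9334922 ]
135 near rim in side [334.57136756 166.96066311] far [327.30809226 145.62895821] in top [343.99632589 191.30695651]
```

View pics/crop1.png

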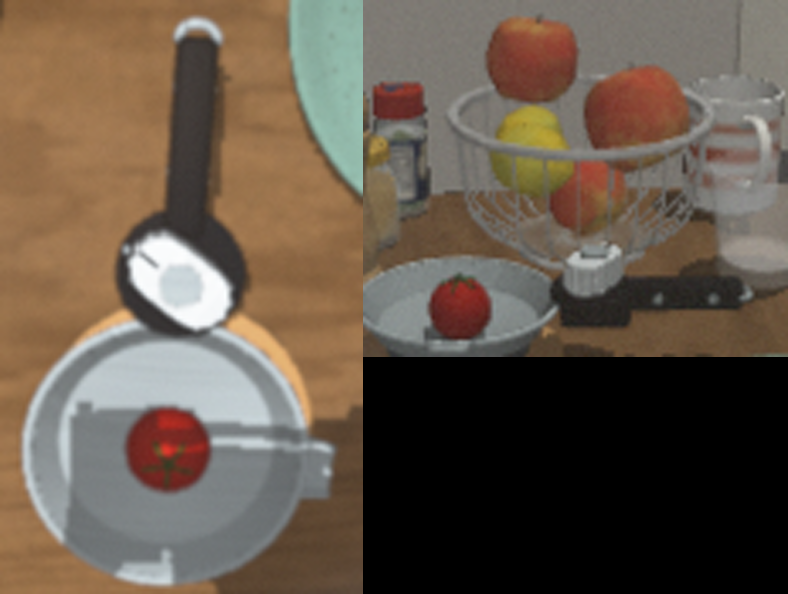

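The crop shows the red tomato with its green calyx, centred in the pan. The oblong collar is at crop (180,280), which is image (319,165), and is clearly skewed to the handle. The basket rim near edge at side v≈176 puts its height at about 113 mm, so gripper-body clearance matters. I'll fix the rim circle and the collar yaw.

```bash
python3 - <<'E'
from h import *
import pickle
w=pickle.load(open("w.pkl","rb")); C=[cam("wrist",s) for s,_ in w]; I=[im for _,im in w]
g=[cv2.cvtColor(i,cv2.COLOR_RGB2GRAY) for i in I]
print(g[1][150,236:256],g[1][120,225:250],g[0][225,240:262])
for pts,c in(([(152,73),(77,155),(150,241),(246,160)],C[1]),([(163,162),(253,228),(96,220)],C[0])):
    P=np.array([onplane(c,p,113)[:2] for p in pts]);print(P.round(0).tolist())
    A=np.c_[2*P,np.ones(len(P))];x=np.linalg.lstsq(A,(P**2).sum(1),rcond=None)[0];print("basket",x[:2],np.sqrt(x[2]+x[:2]@x[:2]))
# collar: bright, unsaturated blob
for i,b in((1,(300,140,340,182)),(0,(300,203,340,247))):
    k=blob(I[i],(0,0,115),(180,60,255),b);P=np.array([onplane(C[i],p,76)[:2] for p in k[:,0,:]],np.float32)
    (c,sz,an)=cv2.minAreaRect(P);q=P-P.mean(0);v=np.linalg.svd(q)[2][0];print("collar",cv2.boundingRect(k),c,sz,an,"yaw",np.arctan2(v[1],v[0]))
# handle bar axis in w1
im=I[1];h=cv2.inRange(cv2.cvtColor(im,cv2.COLOR_RGB2HSV),(0,0,0),(180,255,75));M=[]
for v in range(96,140,2):
    u=np.where(h[v,312:334])[0]+312
    if len(u)>5:M.append(((u.min()+u.max())/2,v,len(u)))
M=np.array(M);P=np.array([onplane(C[1],m[:2],58)[:2] for m in M]);k=np.polyfit(P[:,0],P[:,1],1);print("bar",k,np.arctan(k[0]),np.polyval(k,[616,526,466]),M[:,2])
E
```

```text
[140 180 209 216 217 215 206 172 141 126 119 116 120 124 129 130 131 130
 129 130] [222 230 231 228 215 179 149 134 128 112 102 117 125 127 128 129 125 124
 126 125 125 124 125 125 123] [166 154 133 146 206 225 224 224 213 168 135 122 125 137 141 123 112 110
 113 114 114 115]
[[417.0, -166.0], [508.0, -274.0], [625.0, -207.0], [515.0, -68.0]]
basket [ 523.75845752 -171.67114702] 105.64793510971916
[[418.0, -170.0], [506.0, -66.0], [494.0, -272.0]]
basket [ 523.44139524 -169.95400106] 105.85384784783085
collar (302, 150, 35, 32) (530.0862426757812, 24.593746185302734) (60.14249801635742, 28.67682647705078) 50.62114715576172 yaw 0.83001345
collar (300, 216, 40, 31) (527.7141723632812, 23.47902488708496) (58.7597541809082, 48.402191162109375) 89.9220199584961 yaw 1.0144256
bar [-0.06882456 60.08617469] -0.0687161985500097 [17.69024536 23.88445582 28.01392945] [12. 11. 12. 13. 13. 12. 12. 12. 12. 12. 13. 13. 12. 12. 12. 12. 12. 11.
 11. 12. 12. 12.]
```

```bash
python3 - <<'E'
from h import *
import pickle,time
w=pickle.load(open("w.pkl","rb"));C=cam("wrist",w[1][0])
f=lambda x,y:onplane(C,(265+x/3.3,80+y/3.3),76)[:2]
ys=[]
for a,b in(((165,235),(230,285)),((130,265),(205,325)),((137,243),(225,325))):
    d=f(*b)-f(*a);ys.append(np.arctan2(d[1],d[0]))
yaw=(ys[0]+ys[1])/2;print("yaws",ys,"collar axis",f(180,285)); assert .75<yaw<1.15
s=bot.read_state();c=[526,23.5]
bot.move_gripper(46,force=15)
bot.move_ptp([*c,140],down(np.pi+yaw));print(bot.read_state()["t"])
bot.line_to([*c,62],velocity=60);s=bot.read_state();print(s["t"],s["tcp_pos"],s["contact_force"],s["joint_pos"].round(2))
im=bot.camera("wrist");cv2.imwrite("pics/w2.png",im[:,:,::-1])
E
```

```text
yaws [np.float64(0.9156025002775307), np.float64(0.886955073476817), np.float64(0.8153593442656365)] collar axis [530.28692454  23.28822879]
5.5167
6.9667 [526.29451292  23.5967586   62.38754443] [ 0.03358683 -0.22352211  0.37018461] [ 0.42  0.29 -0.52  0.   -0.76 -1.09]
```

View pics/w2.png

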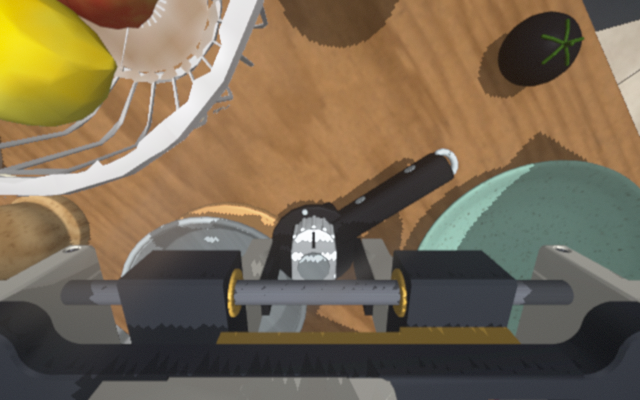

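The collar, at about (314,245), sits upright in the image and centred between the fingers. Now I'll close and turn.

```bash
python3 - <<'E'
from h import *
def show(m):
    s=bot.read_state();print(m,round(s["t"],2),s["tcp_pos"].round(1),"F",s["contact_force"].round(1),"M",s["moment"].round(2),"w",round(s["width"],1),"f",round(s["finger_force"],1))
bot.move_gripper(20,force=15);show("grip")
c=[526,23.5,62]
for y in(.75,.6,.45,.3,.15,.05,-.02,-.06):
    bot.line_to(c,velocity=60,ori=down(np.pi+y));show(y)
bot.pause(.3)
show("end");cv2.imwrite("pics/w3.png",bot.camera("wrist")[:,:,::-1])
E
```

```text
grip 7.49 [526.2  23.6  62.1] F [0.6 0.1 0.3] M [ 0.18 -0.28  0.  ] w 25.9 f 14.9
0.75 7.79 [525.9  23.4  62.1] F [-0.4  0.2  2.7] M [0.05 0.14 0.01] w 26.2 f 14.9
0.6 8.09 [525.7  23.4  62. ] F [-2.7 -0.6  4.1] M [ 0.15  0.68 -0.05] w 25.9 f 14.9
0.45 8.39 [525.7  23.3  62. ] F [-3.  -0.3  5.8] M [ 0.16  1.18 -0.06] w 25.9 f 14.9
0.3 8.69 [525.6  23.3  62. ] F [-3.4  0.   5.9] M [ 0.15  1.14 -0.04] w 26.0 f 15.0
0.15 8.99 [525.7  23.3  62. ] F [-2.5 -0.5  4.8] M [-0.02  1.07 -0.04] w 26.2 f 15.0
0.05 9.24 [525.9  23.3  62. ] F [-3.7 -0.8  5.3] M [ 0.    1.08 -0.04] w 25.9 f 15.0
-0.02 9.49 [525.9  23.4  62. ] F [-3.5 -0.4  5.2] M [-0.    1.01 -0.1 ] w 25.7 f 15.0
-0.06 9.74 [526.2  23.6  62. ] F [-2.6  0.3  4.1] M [0.44 0.63 0.01] w 25.8 f 15.0
end 10.04 [526.2  23.6  62. ] F [-1.4  1.3  4.1] M [0.57 0.44 0.02] w 26.2 f 15.0
```

View pics/w3.png

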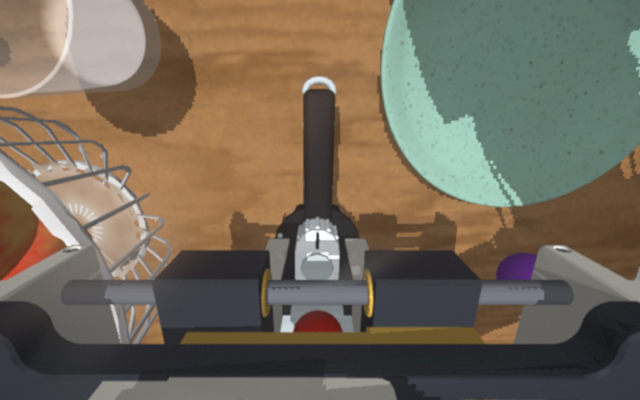

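The collar now looks in line with the handle: bar from (318,205) to (319,80), upright in the tool image. The gripper's body would brush the basket rim at handle height, so I'll slide the pan 18 mm left on the trivet while holding the collar. Then I'll release and re-measure.

```bash
python3 - <<'E'
from h import *
import pickle
def show(m):
    s=bot.read_state();print(m,round(s["t"],2),s["tcp_pos"].round(1),"F",s["contact_force"].round(1),"w",round(s["width"],1))
bot.line_to([526,41.5,62],velocity=20);show("slid")
bot.move_gripper(46);show("open");bot.line_to([526,41.5,120],velocity=60)
bot.line_to([500,41.5,260],velocity=200);bot.pause(.3)
s=bot.read_state();im=bot.camera("wrist");t=bot.camera("top");show("look")
pickle.dump((s,im,t),open("w4.pkl","wb"))
cv2.imwrite("pics/w4.png",im[:,:,::-1])
C=cam("wrist",s);h=cv2.inRange(cv2.cvtColor(im,cv2.COLOR_RGB2HSV),(0,0,0),(180,255,75))
u0,v0=proj(C,(440,47,58)).astype(int);u1,v1=proj(C,(490,44,58)).astype(int);print(u0,v0,u1,v1)
P=[]
for v in range(v0,v1,2):
    u=np.where(h[v,u0-14:u0+15])[0]+u0-14
    if len(u)>5:P.append(onplane(C,((u.min()+u.max())/2,v),58)[:2])
P=np.array(P);k=np.polyfit(P[:,0],P[:,1],1);print("bar",k,len(P),np.polyval(k,[616,526,466]))
Ct=cam("top")
for nm,I,c in(("w",im,C),("top",t,Ct)):
    u,v=proj(c,(616,36,40)).astype(int);r=30 if nm=="w" else 12
    q=cen(blob(I,(0,150,70),(9,255,255),(u-r,v-r,u+r,v+r)));print("tomato",nm,q,onplane(c,q,40))
E
```

```text
slid 11.14 [526.2  41.7  62. ] F [1.9 0.5 0.7] w 26.1
open 11.74 [526.   41.5  62. ] F [-0.8 -0.1  0. ] w 46.0
look 14.12 [499.9  41.4 259.5] F [ 0.1 -0.1 -0.6] w 46.1
318 129 318 169
bar [ -0.21057426 157.94986323] 7 [28.23612163 47.18780466 59.82226001]
tomato w [299.6806904  247.80618483] [610.04976855   8.29889338  40.        ]Traceback (most recent call last):
  File "<stdin>", line 21, in <module>
  File "h.py", line 24, in blob
    cs,_=cv2.findContours(k,cv2.RETR_EXTERNAL,cv2.CHAIN_APPROX_NONE);return max(cs,key=cv2.contourArea)
                                                                            ~~~^^^^^^^^^^^^^^^^^^^^^^^^
ValueError: max() iterable argument is empty
```

View pics/w4.png

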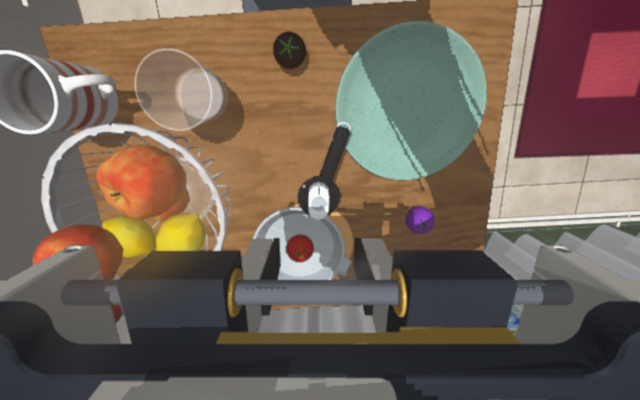

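The pan pivoted instead of sliding: the handle tip is now at (345,127) and the tomato at (300,248). So the collar has backed off relative to the pan. It has to be turned further clockwise to the pan's new yaw before lifting.

```bash
python3 - <<'E'
from h import *
import pickle
s,im,t=pickle.load(open("w4.pkl","rb"));C=cam("wrist",s)
a,b=onplane(C,(344,129),56),onplane(C,(327,178),58);d=b-a;print("bar yaw",np.arctan2(d[1],d[0]),a,b)
def show(m):
    s=bot.read_state();print(m,round(s["t"],2),s["tcp_pos"].round(1),"F",s["contact_force"].round(1),"M",s["moment"].round(2),"w",round(s["width"],1))
c=[526,41.5]
bot.line_to([*c,110],velocity=200);bot.line_to([*c,62],velocity=60)
bot.move_gripper(20,force=15);show("grip")
for y in(-.12,-.2,-.28,-.34,-.38,-.41):
    bot.line_to([*c,62],velocity=60,ori=down(np.pi+y));show(y)
bot.pause(.3);show("end");bot.move_gripper(46);bot.line_to([*c,110],velocity=80)
bot.line_to([470,50,260],velocity=250,ori=down(np.pi-.4));bot.pause(.3)
s=bot.read_state();im=bot.camera("wrist");show("look");pickle.dump((s,im),open("w5.pkl","wb"));cv2.imwrite("pics/w5.png",im[:,:,::-1])
E
```

```text
bar yaw -0.381396009543049 [441.12877148  78.24219769  56.        ] [501.80012885  53.9110212   58.        ]
grip 16.45 [526.1  41.6  62.2] F [-1.5  1.2  1.3] M [ 0.19  0.09 -0.  ] w 25.8
-0.12 16.7 [526.   41.6  62.2] F [-1.1  0.8  3.3] M [ 0.37  0.34 -0.01] w 25.8
-0.2 16.95 [526.   41.6  62.1] F [-1.8  2.1  4.1] M [ 0.52  0.55 -0.01] w 26.2
-0.28 17.2 [525.9  41.5  62.1] F [-2.6  2.1  4.2] M [ 0.62  0.7  -0.02] w 25.8
-0.34 17.45 [525.9  41.4  62. ] F [-2.7  2.   6. ] M [ 0.63  0.75 -0.06] w 26.2
-0.38 17.7 [526.1  41.5  62. ] F [-1.2  2.7  4.2] M [ 0.77  0.39 -0.05] w 25.6
-0.41 17.95 [526.4  41.6  62. ] F [0.6 2.9 1.6] M [ 0.59 -0.55  0.08] w 26.0
end 18.25 [526.3  41.6  62. ] F [2.5 1.9 1.1] M [ 0.55 -1.    0.11] w 26.2
look 20.74 [469.9  49.8 259.2] F [ 0.3 -0.2 -0.2] M [ 0.   -0.15  0.01] w 46.1
```

View pics/w5.png

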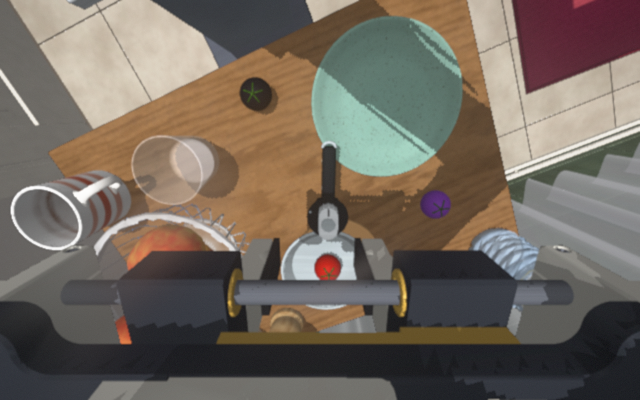

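Collar (328,215) and bar (329,150–200) are now in one line, and the stop was felt: the moment changed sign at the end. Next is the handle grip.

```bash
python3 - <<'E'
from h import *
import pickle
s,im=pickle.load(open("w5.pkl","rb"));C=cam("wrist",s)
h=cv2.inRange(cv2.cvtColor(im,cv2.COLOR_RGB2HSV),(0,0,0),(180,255,75));P=[]
for v in range(156,192,2):
    u=np.where(h[v,316:343])[0]+316
    if 5<len(u)<20:P.append(onplane(C,((u.min()+u.max())/2,v),58)[:2])
P=np.array(P);k=np.polyfit(P[:,0],P[:,1],1);yaw=np.arctan(k[0]);print("bar",len(P),yaw,"y@526",np.polyval(k,526))
tip=onplane(C,(329,143),56);tom=onplane(C,cen(blob(im,(0,150,70),(9,255,255),(305,250,350,280))),40);print("tip",tip,"tomato",tom)
assert -.5<yaw<-.3 and abs(np.polyval(k,526)-41.5)<5
d=np.array([np.cos(yaw),np.sin(yaw)]);x0=526-50*d[0];g=np.array([x0,(np.polyval(k,x0)+41.5-50*d[1])/2]);pan=np.array([526,41.5])+90*d
n=np.array([-d[1],d[0]]);print("grip",g,"pan",pan,"plate dist of finger",[np.linalg.norm(g+n*38+e*9.5*d-[413,170]) for e in(-1,1)])
def show(m):
    s=bot.read_state();print(m,round(s["t"],2),s["tcp_pos"].round(1),"F",s["contact_force"].round(1),"M",s["moment"].round(2),"w",round(s["width"],1),"f",round(s["finger_force"],1))
q=down(np.pi+yaw)
bot.move_gripper(34,force=5);bot.line_to([*g,100],velocity=250,ori=q);bot.line_to([*g,31],velocity=60);show("down")
bot.move_gripper(8,force=5);show("soft");bot.move_gripper(8,force=60);show("firm")
np.save("g.npy",[*g,yaw,*pan])
bot.pause(.2);im=bot.camera("wrist");cv2.imwrite("pics/w6.png",im[:,:,::-1])
E
```

```text
bar 18 -0.4241005018155575 y@526 40.38951291865561
tip [435.60455855  80.42795285  56.        ] tomato [607.89938696   7.16209648  40.        ]
grip [480.42953769  61.51981333] pan [608.02683215   4.46489764] plate dist of finger [np.float64(102.11667616291324), np.float64(120.24745017868172)]
down 23.32 [480.7  61.7  31.4] F [-0.4 -1.2  0.5] M [ 0.01 -0.18 -0.02] w 34.2 f 0.0
soft 23.74 [480.6  61.6  31.2] F [0.4 0.5 0.8] M [ 0.3  -0.05  0.11] w 18.0 f 5.0
firm 23.96 [480.7  61.7  31.1] F [0.1 1.4 1. ] M [ 0.53 -0.1   0.15] w 17.9 f 59.9
```

View pics/w6.png

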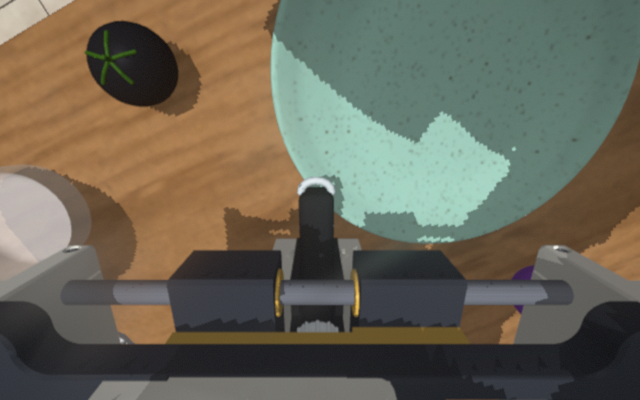

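Firm grip at width 17.9, with the plate untouched. I'll lift slowly, check, and then swing.

```bash
python3 - <<'E'
from h import *
def show(m):
    s=bot.read_state();print(m,round(s["t"],2),s["tcp_pos"].round(1),"F",s["contact_force"].round(1),"M",s["moment"].round(2),"w",round(s["width"],1),"f",round(s["finger_force"],1))
gx,gy,yaw,*_=np.load("g.npy")
bot.line_to([gx,gy,80],velocity=35);bot.pause(.4);show("lift1")
bot.line_to([gx,gy,121],velocity=40);show("lift2")
t,d=bot.camera("top"),bot.camera("side")
o=np.hstack([cv2.resize(i[:,:,::-1],None,fx=f,fy=f,interpolation=cv2.INTER_CUBIC) for i,f in((t[110:270,210:380],2.3),(d[130:290,210:380],2.3))]);cv2.imwrite("pics/l.png",o)
E
```

```text
lift1 26.16 [480.4  61.5  80. ] F [-0.3  0.1 -2.9] M [0.18 0.16 0.05] w 17.8 f 59.9
lift2 27.33 [480.3  61.4 120.7] F [-0.1  0.3 -3.4] M [ 0.12  0.15 -0.01] w 17.5 f 59.9
```

View pics/l.png

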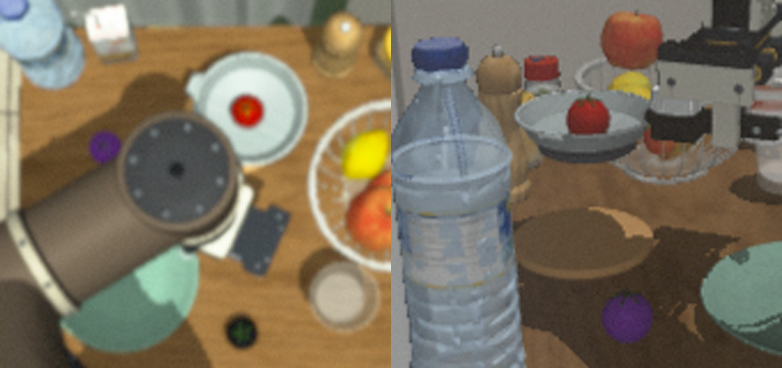

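The pan hangs level with the tomato in its middle, at top crop (247,110), and clear of the trivet. Now the quarter turn.

```bash
python3 - <<'E'
from h import *
def show(m):
    s=bot.read_state();print(m,round(s["t"],2),s["tcp_pos"].round(1),"F",s["contact_force"].round(1),"M",s["moment"].round(2),"w",round(s["width"],1),"f",round(s["finger_force"],1),s["joint_pos"].round(2))
bot.line_to([470,40,121],velocity=5,ori=down(np.pi+.9));show("leg1")
bot.line_to([545,31,121],velocity=18,ori=down(1.5*np.pi));bot.pause(.5);show("leg2")
t,d=bot.camera("top"),bot.camera("side")
o=np.hstack([cv2.resize(i[:,:,::-1],None,fx=f,fy=f,interpolation=cv2.INTER_CUBIC) for i,f in((t[110:270,210:380],2.3),(d[130:290,270:440],2.3))]);cv2.imwrite("pics/f.png",o)
Ct,Cs=cam("top"),cam("side");red=((0,150,70),(9,255,255));r=[]
for i,c in((t,Ct),(d,Cs)):
    u,v=proj(c,(545,171,130)).astype(int);q=cen(blob(i,*red,(u-20,v-20,u+20,v+20)));r.append(ray(c,q))
print("tomato",tri(r))
E
```

```text
leg1 32.37 [470.  40. 121.] F [-0.  0. -3.] M [-0.22  0.15  0.03] w 17.3 f 59.9 [ 0.5   0.12 -0.57 -0.   -0.88 -1.17]
leg2 37.22 [545.  31. 121.] F [-0.6  0.7 -2.8] M [-0.29 -0.03 -0.03] w 17.6 f 59.9 [ 0.42  0.24 -0.42 -0.   -0.91 -0.42]Traceback (most recent call last):
  File "<stdin>", line 10, in <module>
  File "h.py", line 24, in blob
    cs,_=cv2.findContours(k,cv2.RETR_EXTERNAL,cv2.CHAIN_APPROX_NONE);return max(cs,key=cv2.contourArea)
                                                                            ~~~^^^^^^^^^^^^^^^^^^^^^^^^
ValueError: max() iterable argument is empty
```

View pics/f.png

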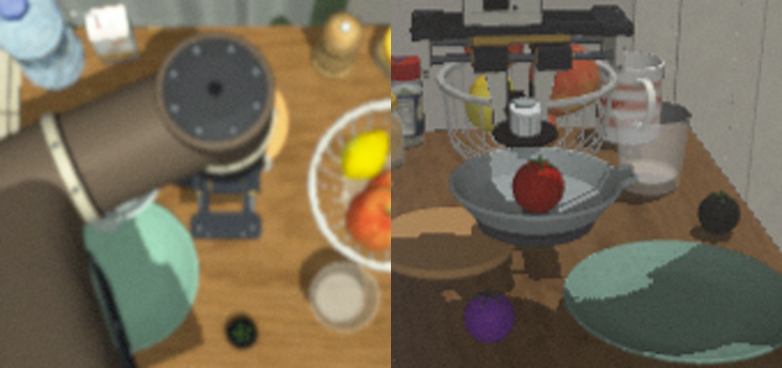

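The arm hides the top view. In the side view the tomato, at about (334,210), lies centred in the pan and the lip points towards the robot. I'll do one ray check for sag and then hand in.

```bash
python3 - <<'E'
from h import *
d=bot.camera("side");C=cam("side");q=cen(blob(d,(0,150,50),(9,255,255),(310,190,355,228)))
o,r=ray(C,q);p=o+r*(171-o[1])/r[1];print(q,"tomato at y=171:",p)
z=p[2]
if abs(p[0]-545)<14 and abs(z-130)<14:
    print(bot.close_job(),bot.read_state()["t"])
E
```

```text
[333.52553542 211.30093355] tomato at y=171: [541.21494095 171.         125.21684795]
the job is handed in; nothing more can be done
the job is handed in; nothing more can be done
```

The job is handed in, verdict not shown: the collar was turned to its stop, then the pan was lifted and quarter-turned, and it is held by the handle with the lip towards the plate. The last side view put the tomato within about 5 mm of where a level pan 10 cm up would hold it. While I held the collar, the pan swung about 0.3 rad on the trivet and the collar came off its mark, so I turned it back to the stop before lifting.

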